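# Pack a balanced pair of centrifuge buckets

### The arm

A 7-joint arm with a two-finger parallel gripper is mounted at the origin on the work surface. World frame = base frame: x ahead of the robot, y to its left, z up, the work surface at z = 0. Lengths are in m, angles in rad, forces in N, time in s.
With the tool pointing down it reaches from about 0.425 to 0.925 m from the base axis. Payload 6.8 kg.
Tool frame: the origin (TCP) lies on the centre line of the jaws, within the pads' length; the fingertips stand 8 mm ahead of it and the grasp point (between the pads) lies 11 mm behind it (r.finger_overhang is the distance from the TCP to the fingertips, in m); x points along the fingers, z is the direction in which the jaws open and shut, and the axes are right-handed (so a half turn about x gives the same grasp; the last joint's range is limited). The gripper opens to 85 mm and grips with 20 to 120 N. Pads are 22 mm wide; open, the fingers measure 114 mm over their backs; the gripper's body (76 mm by 85 mm) begins 54 mm behind the grasp point. The pads swing forward as they close: fully open they stand 13 mm farther back than shut.
Start: joints at [-1.333, 0.477, 0.022, 1.555, -0.011, 1.109, -0.083], TCP at [0.229, 0.635, 0.239] pointing down, gripper open.
Joint ranges: [-2.96, 2.96], [-0.34, 2.1], [-1.41, 1.46], [0.24, 2.44], [-1.37, 4.51], [0.17, 1.92], [-2.96, 2.96]. Speed limits (rad/s): [2.39, 2.39, 3.14, 3.14, 3.14, 3.14, 3.14].

### API

Orientations are given as a rotation vector (axis times angle).
In Python, from bench import r gives the robot as it stands. The module is installed in compiled form; this text tells all that it offers.
- The arm moves only by the tool play_rows, never from a script. Its argument "plan" is a list of rows, each a list of 5 numbers: the opening, from -1 (shut) to 1 (fully open), then the shift along the world's x, y, z in m, then the turn about the world's z in rad. A call has 1 to 10 rows; each row is the pose to reach, as a shift and turn from the pose commanded when the call began; what a row does not reach only later rows make up. A row lasts 1/10 s, in which the tool goes at most 50 mm and 8.59 degrees, less where a joint would pass 70% of its speed; a pose out of reach is approached as far as the arm can. A call with a gripper value outside its range is refused whole. The fingers move at their own pace and stop on an object; "force" is the grip in N (left out, the last holds). Time passes only in rows, so rows that repeat a pose let the fingers close. It gives the time, the measured TCP pose, the force and the opening at its end, in the units of the state.
- r.get_obs(): the state, without advancing time (a new reading comes with each control period).
- r.grab_frame(name): name is "side" or "top" or "wrist"; returns a dict with "pixels" (384x512x3 uint8, blue, green, red), "z_map" (384x512 float32, m along the optical axis (not along the pixel's ray), 0 where there is no reading), "vfov" (degrees; the focal length in pixels is half the picture's height over the tangent of half this angle, whatever the lens; pixels are square), "cx", "cy" (the principal point, pixels), "R" (3x3) and "t" (3): a world point X has camera coordinates R X + t; the wrist camera has in their place "tool_from_camera" (4x4, takes a point from camera to tool coordinates, whose origin is the TCP and whose axes are the tool frame's). Camera axes: x right, y down, z forward; pixel columns grow to the right and rows downward; lengths in m; the calibration is good to about 2 mm. A picture is of the moment at which its call begins: read the wrist's pose just before it.
- r.hand_in(): hands the job in, once; it reports no verdict.
Trained networks look in a picture, given as the dict that the camera call returned (one of the last four; its "shot" number tells which), for a name from the list of things; names that differ only in an ending like _2 or _b are one class to them, and where a whole thing is asked for, a point or a joint stands for the part that bears it (a point fixed in the world has none). Each returns a list of dicts, best first, with "conf" (0 to 1); they miss things now and then, are a little off and sometimes report something else, mostly with a low value. They report only what shows in the picture. A call takes as long as a camera call. They do not tell look-alikes from the thing itself.
- r.outline_of(picture, label): "mask" (384x512 bool, what is visible of it) and "bbox" ([left, top, right, bottom] as shares, 0 to 1, of the picture: columns of its width, rows of its height, round what is visible of it).
- r.pinpoint(picture, label): "position" ([column, row] as shares, 0 to 1, of the picture: columns of its width, rows of its height: a listed point, or the origin of a listed thing).
The state is a dict: "clock": time; "joints": joint angles; "qvel": joint speeds; "tau": joint torques, N m; "tcp_pos": TCP position; "orientation": TCP orientation; "contact_force": force on the tool from outside, world axes, zero at the start; "moment": the same for the moment, N m; "grip_width": finger opening in m.
Only numpy, scipy, OpenCV 4.12 (cv2) and the standard library are available. Lean on these libraries where they do the work, as an engineer would, in place of code of your own. Each camera call takes 0.05 s, during which the arm holds its last target.

### The job

Pack the two centrifuge buckets for a balanced run: first fit both adapter sleeves, blue in the blue-banded bucket and yellow in the yellow-banded one, and only when both are home put in the tubes, the blue-capped tube in the blue sleeve and the yellow-capped tube in the yellow sleeve. Lower each piece fully home and upright rather than dropping or knocking it over, and leave the green-capped tube, the reagent bottle and the beaker where they stand.

Things in the scene. Friction and masses are not known exactly. Their poses are not given: they have to be found in the camera images.
- bucket_blue: Heavy silver metal centrifuge bucket with a blue band round its rim, an open round cup, fixed to the bench (it does not move). Outer diameter 74 mm (two small dark bosses stick out 5 mm at its sides), bore 62 mm, height 40 mm, inner floor 6 mm above the bench. Origin: centre of its underside; z up along its axis; yaw is of no meaning.
- bucket_yellow: Heavy silver metal centrifuge bucket with a yellow band round its rim, an open round cup, fixed to the bench (it does not move). Outer diameter 74 mm (two small dark bosses stick out 5 mm at its sides), bore 62 mm, height 40 mm, inner floor 6 mm above the bench. Origin: centre of its underside; z up along its axis; yaw is of no meaning.
- sleeve_blue: Loose blue plastic adapter sleeve, an upright round block with a blind bore open at the top. Outer diameter 56 mm, height 75 mm, bore 37 mm, bore floor 14 mm above its underside; about 120 g. Stands upright on the bench. Home in a bucket it has 3 mm of play all round, its underside is 6 mm above the bench and it stands 41 mm out of the bucket. Origin: centre of its underside; z up along its axis.
- sleeve_yellow: Loose yellow plastic adapter sleeve, an upright round block with a blind bore open at the top. Outer diameter 56 mm, height 75 mm, bore 37 mm, bore floor 14 mm above its underside; about 120 g. Stands upright on the bench. Home in a bucket it has 3 mm of play all round, its underside is 6 mm above the bench and it stands 41 mm out of the bucket. Origin: centre of its underside; z up along its axis.
- tube_blue: Loose closed white sample tube with a blue screw cap (closed, does not turn), standing upright on its flat base. Body diameter 30 mm, cap diameter 34 mm and 21 mm tall, whole height 100 mm; about 70 g. Home in a sleeve it has 3.5 mm of play all round, its underside is 14 mm above the sleeve's and it stands 39 mm out of the sleeve. Origin: centre of its underside; z up along its axis.
- tube_yellow: Loose closed white sample tube with a yellow screw cap (closed, does not turn), standing upright on its flat base. Body diameter 30 mm, cap diameter 34 mm and 21 mm tall, whole height 100 mm; about 70 g. Home in a sleeve it has 3.5 mm of play all round, its underside is 14 mm above the sleeve's and it stands 39 mm out of the sleeve. Origin: centre of its underside; z up along its axis.
- tube_green: Loose closed white sample tube with a green screw cap (closed, does not turn), standing upright on its flat base. Body diameter 30 mm, cap diameter 34 mm and 21 mm tall, whole height 100 mm; about 70 g. Not part of this run: leave it alone. Origin: centre of its underside; z up along its axis.
- reagent_bottle: White plastic reagent bottle with a red cap, diameter 72 mm, height 170 mm, loose, at the robot's left side. Leave it alone. Origin: centre of its underside; z up.
- beaker: Glass beaker, rim diameter 72 mm, height 90 mm, loose, at the robot's right side. Leave it alone. Origin: centre of its underside; z up.
Mind the look-alikes: they are no part of the job. What is shaped like the tube_yellow but red is not meant.

How it is judged:
On the way, in this order (a step that is already met when the one before it is completed fails the run):
1. both sleeves are home in their own buckets while both tubes are still out of the sleeves (horizontal distance between sleeve_blue and bucket_blue below 0.008 m and z of sleeve_blue in the frame of bucket_blue below 0.01 m and angle between each of sleeve_blue, sleeve_yellow's own z axis and vertical below 0.08 rad and horizontal distance between sleeve_yellow and bucket_yellow below 0.008 m and z of sleeve_yellow in the frame of bucket_yellow below 0.01 m and horizontal distance between each of tube_blue, tube_yellow and sleeve_blue above 0.03 m and horizontal distance between each of tube_blue, tube_yellow and sleeve_yellow above 0.03 m), for 0.2 s.
2. both tubes are home in the sleeves of their own colour (horizontal distance between tube_blue and sleeve_blue below 0.01 m and z of tube_blue in the frame of sleeve_blue below 0.018 m and angle between each of tube_blue, tube_yellow's own z axis and vertical below 0.13 rad and horizontal distance between tube_yellow and sleeve_yellow below 0.01 m and z of tube_yellow in the frame of sleeve_yellow below 0.018 m), for 0.2 s.
At the end, for the whole second after the job is handed in: Each sleeve stands in the bucket of its colour (within 8 mm, underside under 10 mm above the bucket's, tilt under 0.08 rad), each tube in the sleeve of its colour (within 10 mm, underside under 18 mm above the sleeve's, tilt under 0.13 rad), all at rest (under 0.02 m/s) (all of step 2 and horizontal distance between sleeve_blue and bucket_blue below 0.008 m and z of sleeve_blue in the frame of bucket_blue below 0.01 m and angle between each of sleeve_blue, sleeve_yellow's own z axis and vertical below 0.08 rad and horizontal distance between sleeve_yellow and bucket_yellow below 0.008 m and z of sleeve_yellow in the frame of bucket_yellow below 0.01 m and linear speed of each of sleeve_blue, sleeve_yellow, tube_blue, tube_yellow below 0.02 m/s); the robot touches nothing.
It fails at once if a sleeve or a blue- or yellow-capped tube falls free by more than about 13 mm (dropped or knocked over) ((contact force between the fingers and sleeve_blue below 0.05 N and linear speed of sleeve_blue above 0.5 m/s) or (contact force between the fingers and sleeve_yellow below 0.05 N and linear speed of sleeve_yellow above 0.5 m/s) or (contact force between the fingers and tube_blue below 0.05 N and linear speed of tube_blue above 0.5 m/s) or (contact force between the fingers and tube_yellow below 0.05 N and linear speed of tube_yellow above 0.5 m/s)).
It fails at once if the green-capped tube is shifted by more than 25 mm or tipped (distance of tube_green from where it was at the start of the episode above 0.025 m or angle between tube_green's own z axis and vertical above 0.35 rad).
It fails at once if the reagent bottle is shifted by more than 25 mm or tipped (distance of reagent_bottle from where it was at the start of the episode above 0.025 m or angle between reagent_bottle's own z axis and vertical above 0.35 rad).
It fails at once if the beaker is shifted by more than 25 mm or tipped (distance of beaker from where it was at the start of the episode above 0.025 m or angle between beaker's own z axis and vertical above 0.35 rad).
It also fails if it takes over 110 s, if anything falls off the work surface, if the arm or the gripper's body presses on something with over 40 N, if the wrist force passes 120 N, or if a joint passes its speed limit or range.

## Working session

There is one attempt and no reset: what is moved stays moved. The work goes in short steps, Python scripts to look and compute and a tool call to move; the robot and the scene stay as the last step left them, time stands still between calls to the robot, and variables do not carry over. Pictures are saved under pics/ and viewed, and the job is handed in when it is done.

Besides the shell and the picture viewer there is one more tool, called after ">>>" by a JSON object that holds its "op" and its "data", one argument or row to a line. play_rows: Moves the arm, as the interface text tells. Its arguments: {"type":"object","properties":{"plan":{"type":"array","items":{"type":"array","items":{"type":"number"}}},"force":{"type":"number"}},"required":["plan"]}

```bash
mkdir -p pics
cat > h.py <<'E'
import numpy as np, cv2, math
from bench import r
def f_of(p): return 384/2/math.tan(math.radians(p["vfov"])/2)
def cloud(p):
    z=p["z_map"]; f=f_of(p); v,u=np.mgrid[0:384,0:512]
    C=np.stack([(u-p["cx"])/f*z,(v-p["cy"])/f*z,z],-1)
    if "R" in p:
        W=(C-np.array(p["t"]))@np.array(p["R"])
    else:
        T=np.array(p["tool_from_camera"]); C=C@T[:3,:3].T+T[:3,3]
        o=p["obs"]; R=cv2.Rodrigues(np.array(o["orientation"],float))[0]
        W=C@R.T+np.array(o["tcp_pos"])
    W[z<=0]=np.nan
    return W
def grab(n):
    o=r.get_obs(); p=r.grab_frame(n); p["obs"]=o; return p
E
python3 - <<'E'
from h import *
print(r.get_obs(), r.finger_overhang)
for n in("top","side","wrist"):
    p=grab(n); cv2.imwrite(f"pics/{n}0.png",p["pixels"])
    W=cloud(p) 
    if n!="wrist": print(n,p["vfov"],np.array(p["R"]),p["t"])
    for l in "bucket_blue bucket_yellow sleeve_blue sleeve_yellow tube_blue tube_yellow tube_green reagent_bottle beaker".split():
        for d in r.outline_of(p,l)[:3]:
            m=d["mask"]; q=W[m]; q=q[~np.isnan(q[:,0])]
            if len(q)==0: continue
            zt=np.percentile(q[:,2],98); top=q[q[:,2]>zt-.006]
            b=np.array(d["bbox"])*[512,384,512,384]
            print(n,l,round(d["conf"],2),b.round().astype(int),"ztop",zt.round(3),"mid",((top.min(0)+top.max(0))/2).round(3),"ext",np.ptp(top,axis=0).round(3))
E
```

```text
{'clock': 0.0, 'joints': array([-1.33310487,  0.47776956,  0.02231263,  1.55646017, -0.01147786,
        1.10930039, -0.08311295]), 'qvel': array([-0.00032198, -0.0003719 ,  0.00051917, -0.00013468, -0.00229481,
        0.00048325,  0.00152487]), 'tau': array([-2.40086956e-04, -5.96471000e+01,  1.60790976e+00, -2.81190044e+01,
        1.24897700e-02,  9.53016628e-03, -6.20962268e-06]), 'tcp_pos': array([0.22859177, 0.63449637, 0.23834199]), 'orientation': array([-0.95199055,  1.35459272,  0.95008386]), 'contact_force': array([-0.16976082,  0.28091248,  0.7947219 ]), 'moment': array([-0.00317268,  0.02758746, -0.06915644]), 'grip_width': 0.08559564881546891} 0.008
top 53.08190645250885 [[-0.01313783 -0.99990877 -0.0031372 ]
 [-0.99234686  0.0134236  -0.12274979]
 [ 0.12278071  0.00150053 -0.99243269]] [-0.00912351  0.53854494  1.25197626]
top bucket_blue 0.61 [242 149 269 176] ztop 0.043 mid [ 0.641 -0.021  0.041] ext [0.072 0.074 0.008]
top bucket_yellow 0.83 [326 201 351 221] ztop 0.043 mid [ 0.465 -0.29   0.04 ] ext [0.073 0.073 0.007]
top sleeve_blue 0.86 [299 148 317 169] ztop 0.
[... 1434 characters left out ...]
 tube_yellow 0.73 [270 203 278 235] ztop 0.102 mid [ 0.494 -0.164  0.1  ] ext [0.035 0.034 0.007]
side tube_yellow 0.69 [242 193 255 224] ztop 0.103 mid [ 0.478 -0.071  0.101] ext [0.033 0.037 0.008]
side tube_green 0.61 [232 144 244 171] ztop 0.103 mid [0.624 0.211 0.1  ] ext [0.029 0.033 0.007]
side reagent_bottle 0.79 [147 108 171 151] ztop 0.17 mid [0.459 0.539 0.17 ] ext [0.031 0.041 0.009]
side beaker 0.98 [344 269 373 310] ztop 0.091 mid [ 0.508 -0.519  0.089] ext [0.073 0.072 0.008]
wrist sleeve_yellow 0.87 [ 67 365  96 384] ztop 0.041 mid [0.334 0.436 0.167] ext [0.221 0.299 0.265]
wrist reagent_bottle 0.74 [223 312 272 336] ztop 0.051 mid [0.43  0.556 0.05 ] ext [0.015 0.032 0.01 ]
```

Run:
```python
import cv2
i=cv2.imread("pics/top0.png")[120:260,40:450]; cv2.imwrite("pics/topc.png",cv2.resize(i,None,fx=1.95,fy=1.95,interpolation=3))
i=cv2.imread("pics/side0.png")[90:330,130:390]; cv2.imwrite("pics/sidec.png",cv2.resize(i,None,fx=2.5,fy=2.5,interpolation=3)[:600])
```

```text
(no output)
```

View pics/topc.png

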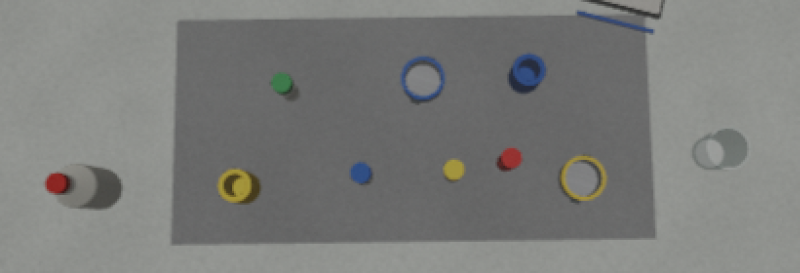

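View pics/sidec.png

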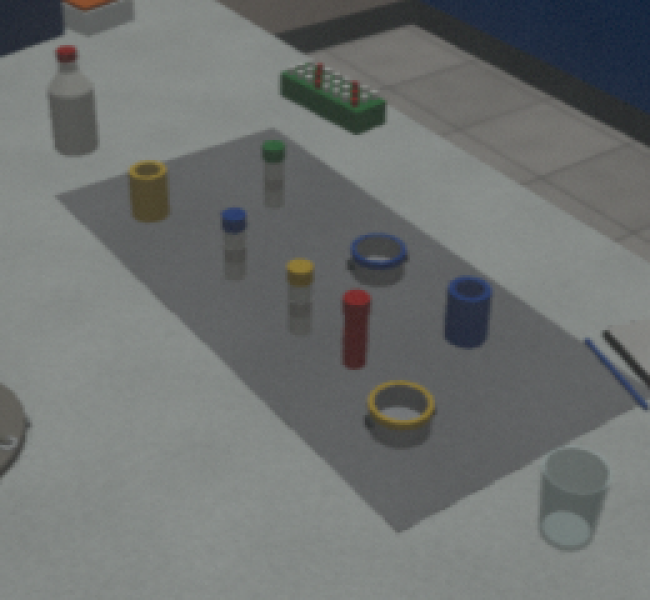

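The blue tube is at top-crop pixel (361,173) and the yellow tube at (454,170). The all-red tube at (511,158) is the look-alike. It has a red body where tube_yellow is white with a yellow cap, so I exclude it. The green tube is at (283,84), the blue sleeve at (528,72), the yellow sleeve at (236,186), the blue bucket at (423,79) and the yellow bucket at (584,178). Next I check the tool orientation and enlarge the candidate tubes.

Run:
```python
from h import *
o=r.get_obs(); R=cv2.Rodrigues(o["orientation"])[0]; print(R.round(3))
p=grab("wrist"); T=np.array(p["tool_from_camera"]); print(T.round(3),p["vfov"]); print((R@T[:3,3]).round(3))
i=cv2.imread("pics/side0.png")[135:245,205:315]; cv2.imwrite("pics/tubes.png",cv2.resize(i,None,fx=5,fy=5,interpolation=2))
```

```text
[[ 0.    -0.941  0.339]
 [ 0.     0.339  0.941]
 [-1.    -0.     0.   ]]
[[-0.    -0.276  0.961 -0.134]
 [ 0.001 -0.961 -0.276  0.07 ]
 [ 1.     0.001  0.     0.   ]
 [ 0.     0.     0.     1.   ]] 64.64753612138135
[-0.066  0.024  0.134]
```

View pics/tubes.png

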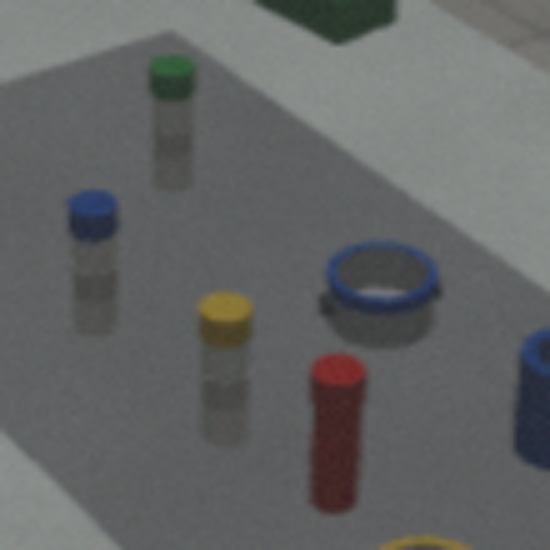

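The enlarged crop confirms it. The blue cap with a white body is at (93,265), the yellow cap with a white body at (225,370), and the fully red look-alike is at (337,430). Next I move over the yellow sleeve.

>>> {"op": "play_rows", "data": {
  "plan": [
    [1,0.03,-0.04,0.0,0.05],
    [1,0.06,-0.08,0.0,0.1],
    [1,0.08,-0.12,0,0.15],
    [1,0.11,-0.16,0,0.2],
    [1,0.135,-0.2,0,0.25],
    [1,0.16,-0.24,0,0.3],
    [1,0.19,-0.285,0,0.345],
    [1,0.215,-0.325,0,0.345],
    [1,0.228,-0.344,0,0.345],
    [1,0.228,-0.344,0,0.345]
  ],
  "force": 40
}}

```text
clock: 2.55
tcp_pos: [0.4596, 0.2865, 0.2396]
orientation: [-1.204, 1.213, 1.201]
contact_force: [-0.0, 0.6, 0.1]
grip_width: 0.0858
```

```bash
cat >> h.py <<'E'
def top_circle(p,approx,ztop,rad,tol=.006):
    """centre of the round top face near approx, from depth points: min enclosing circle + fixed-radius edge fit"""
    from scipy.optimize import least_squares
    W=cloud(p); d=np.hypot(W[...,0]-approx[0],W[...,1]-approx[1])
    m=(abs(W[...,2]-ztop)<tol)&(d<rad+.02)
    q=W[m]
    if len(q)<20: return None
    h=cv2.convexHull(q[:,:2].astype(np.float32))[:,0]
    s=least_squares(lambda c:np.hypot(h[:,0]-c[0],h[:,1]-c[1])-c[2],[*h.mean(0),rad],loss="soft_l1",f_scale=.001).x
    (cx,cy),mr=cv2.minEnclosingCircle(q[:,:2].astype(np.float32))
    return len(q),s.round(4),np.array([cx,cy,mr]).round(4),np.median(q[:,2]).round(4)
E
python3 - <<'E'
from h import *
p=grab("wrist"); cv2.imwrite("pics/w1.png",p["pixels"]); print(p["obs"]["tcp_pos"],p["obs"]["orientation"])
print(top_circle(p,(.457,.29),.075,.028))
p=grab("side");print(top_circle(p,(.457,.29),.075,.028),top_circle(p,(.466,-.29),.040,.037),top_circle(p,(.645,-.2),.075,.028),top_circle(p,(.641,-.022),.04,.037))
p=grab("top");print(top_circle(p,(.457,.29),.075,.028),top_circle(p,(.466,-.29),.040,.037),top_circle(p,(.645,-.2),.075,.028),top_circle(p,(.641,-.022),.04,.037))
for t in((.473,.081),(.476,-.07)): print(top_circle(p,t,.1,.017))
E
```

```text
[0.4595865  0.28645457 0.23964784] [-1.204326    1.21315993  1.20112929]
(1345, array([0.4572, 0.2935, 0.0276]), array([0.4575, 0.2935, 0.028 ]), np.float64(0.0746))
(86, array([0.4576, 0.2901, 0.0286]), array([0.4604, 0.2911, 0.0332]), np.float64(0.0741)) (193, array([ 0.4654, -0.2906,  0.0388]), array([ 0.4656, -0.2917,  0.041 ]), np.float64(0.039)) (111, array([ 0.6463, -0.2013,  0.0293]), array([ 0.6481, -0.2013,  0.0324]), np.float64(0.0743)) (135, array([ 0.6412, -0.021 ,  0.04  ]), array([ 0.644 , -0.0218,  0.0438]), np.float64(0.0388))
(64, array([0.4552, 0.2906, 0.025 ]), array([0.4524, 0.2894, 0.0265]), np.float64(0.074)) (141, array([ 0.4648, -0.2911,  0.0372]), array([ 0.4652, -0.2912,  0.0383]), np.float64(0.0386)) (125, array([ 0.6449, -0.1997,  0.0273]), array([ 0.6442, -0.1998,  0.0283]), np.float64(0.0731)) (134, array([ 0.6406, -0.021 ,  0.0374]), array([ 0.6406, -0.0204,  0.0385]), np.float64(0.0388))
(86, array([0.4748, 0.0818, 0.0159]), array([0.4748, 0.0817, 0.0164]), np.float64(0.0988))
(91, array([ 0.4766, -0.0694,  0.0161]), array([ 0.4771, -0.0693,  0.0166]), np.float64(0.0988))
```

View pics/w1.png

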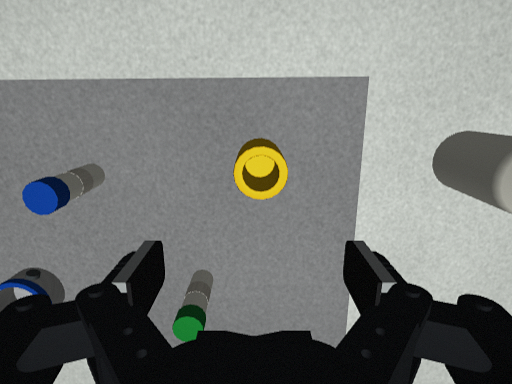

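The image shows the yellow sleeve at (261,170), the blue tube at (45,195) and the green tube at (188,325). The jaws lie along y. The wrist camera reads 3 mm more in y than the fixed cameras, so I check whether the arm has settled.

Run:
```python
from h import *
o=r.get_obs();print(o["clock"],o["tcp_pos"],o["qvel"].round(3)); print(cv2.Rodrigues(o["orientation"])[0].round(3))
p=grab("wrist");print(top_circle(p,(.457,.29),.075,.028))
```

```text
2.7 [0.45629395 0.29200605 0.23940245] [-0.015  0.003 -0.012 -0.001  0.003  0.003  0.002]
[[-0.    -1.    -0.   ]
 [ 0.001 -0.     1.   ]
 [-1.     0.     0.001]]
(1332, array([0.4574, 0.2935, 0.0276]), array([0.4576, 0.2933, 0.0281]), np.float64(0.0746))
```

>>> {"op": "play_rows", "data": {
  "plan": [
    [1,0,0.001,-0.03,0],
    [1,0,0.001,-0.06,0],
    [1,0,0.001,-0.09,0],
    [1,0,0.001,-0.12,0],
    [1,0,0.001,-0.14,0],
    [1,0,0.001,-0.16,0],
    [1,0,0.001,-0.175,0],
    [1,0,0.001,-0.185,0],
    [1,0,0.001,-0.185,0],
    [1,0,0.001,-0.185,0]
  ]
}}

```text
clock: 3.75
tcp_pos: [0.4567, 0.2928, 0.0546]
orientation: [-1.209, 1.209, 1.209]
contact_force: [0.2, -0.2, 0.4]
grip_width: 0.0854
```

>>> {"op": "play_rows", "data": {
  "plan": [
    [-0.1,0,0,0,0],
    [-0.3,0,0,0,0],
    [-0.5,0,0,0,0],
    [-0.6,0,0,0,0],
    [-0.6,0,0,0,0],
    [-0.6,0,0,0,0],
    [-0.6,0,0,0,0]
  ],
  "force": 40
}}

```text
clock: 4.45
tcp_pos: [0.4573, 0.2925, 0.0554]
orientation: [-1.208, 1.208, 1.208]
contact_force: [-0.2, 0.5, 5.6]
grip_width: 0.054
```

>>> {"op": "play_rows", "data": {
  "plan": [
    [-0.7,0,0,0.01,0],
    [-0.7,0,0,0.03,0],
    [-0.7,0,0,0.06,0],
    [-0.7,0,0,0.1,0],
    [-0.7,0,0,0.13,0],
    [-0.7,0,0,0.15,0],
    [-0.7,0,0,0.15,0],
    [-0.7,0,0,0.15,0]
  ]
}}

```text
clock: 5.25
tcp_pos: [0.4566, 0.2919, 0.2046]
orientation: [-1.208, 1.209, 1.208]
contact_force: [0.1, 0.0, -2.1]
grip_width: 0.0542
```

Run:
```python
from h import *
p=grab("wrist"); cv2.imwrite("pics/w2.png",p["pixels"]);o=p["obs"];print(o["tcp_pos"],o["contact_force"],o["grip_width"])
for z in (.22,.225,.23): print(top_circle(p,(.457,.292),z,.028,.004))
```

```text
[0.45661612 0.29190195 0.20456415] [ 0.08766224  0.01375541 -2.12849446] 0.05415010735808638
(6192, array([0.4564, 0.2922, 0.0282]), array([0.45  , 0.2922, 0.0409]), np.float64(0.2232))
(7632, array([0.4564, 0.2922, 0.0282]), array([0.45  , 0.2923, 0.0409]), np.float64(0.2237))
(918, array([0.4501, 0.2925, 0.0336]), array([0.4502, 0.2923, 0.0411]), np.float64(0.2297))
```

View pics/w2.png

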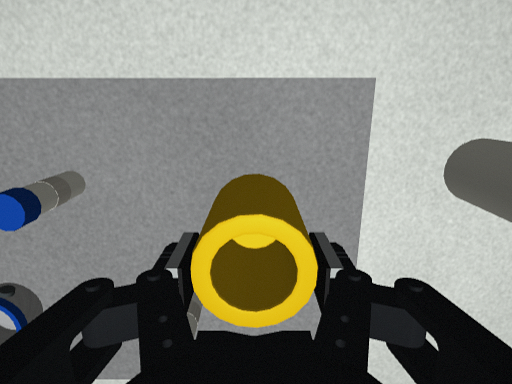

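The yellow sleeve is held upright and centred at pixel (254,270). Next I carry it over toward the yellow bucket, stopping short so the bucket stays visible.

>>> {"op": "play_rows", "data": {
  "plan": [
    [-0.7,0,-0.02,0.01,0],
    [-0.7,0,-0.05,0.02,0],
    [-0.7,0,-0.08,0.02,0],
    [-0.7,0,-0.115,0.02,0],
    [-0.7,0,-0.15,0.02,0],
    [-0.7,0,-0.185,0.02,0],
    [-0.7,0,-0.22,0.02,0],
    [-0.7,0,-0.25,0.02,0],
    [-0.7,0,-0.28,0.02,0],
    [-0.7,0,-0.3,0.02,0]
  ]
}}

```text
clock: 6.3
tcp_pos: [0.4553, -0.0112, 0.2236]
orientation: [-1.206, 1.213, 1.207]
contact_force: [-0.8, 0.8, -0.5]
grip_width: 0.0545
```

>>> {"op": "play_rows", "data": {
  "plan": [
    [-0.7,0,-0.02,0,0],
    [-0.7,0,-0.05,0,0],
    [-0.7,0,-0.08,0,0],
    [-0.7,0,-0.11,0,0],
    [-0.7,0,-0.14,0,0],
    [-0.7,0,-0.165,0,0],
    [-0.7,0,-0.18,0,0],
    [-0.7,0,-0.19,0,0],
    [-0.7,0,-0.19,0,0],
    [-0.7,0,-0.19,0,0]
  ]
}}

```text
clock: 7.3
tcp_pos: [0.4564, -0.1974, 0.2239]
orientation: [-1.208, 1.21, 1.21]
contact_force: [0.2, 0.5, -1.2]
grip_width: 0.0546
```

Run:
```python
from h import *
p=grab("wrist"); cv2.imwrite("pics/w3.png",p["pixels"]);o=p["obs"];print(o["tcp_pos"],o["contact_force"],o["grip_width"])
print(top_circle(p,(.465,-.291),.04,.037))
```

```text
[ 0.45636495 -0.19737361  0.22391105] [ 0.1732614   0.49590492 -1.19649146] 0.054570149594475384
(1454, array([ 0.4647, -0.2901,  0.0378]), array([ 0.4651, -0.2901,  0.0385]), np.float64(0.0397))
```

View pics/w3.png

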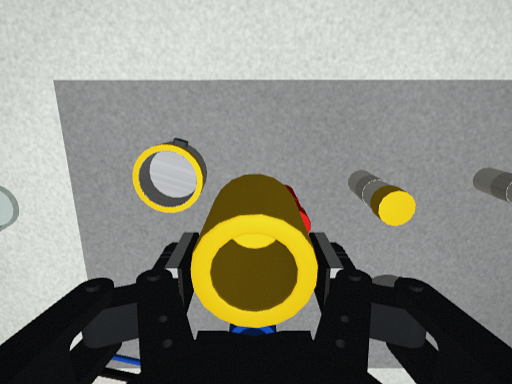

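The yellow bucket is at (170,178) and measures (0.465, -0.290), in agreement with the fixed cameras. The beaker is far off at the left.

>>> {"op": "play_rows", "data": {
  "plan": [
    [-0.7,0.003,-0.03,0,0],
    [-0.7,0.006,-0.06,0,0],
    [-0.7,0.008,-0.08,0,0],
    [-0.7,0.008,-0.0925,0,0],
    [-0.7,0.008,-0.0925,-0.03,0],
    [-0.7,0.008,-0.0925,-0.06,0],
    [-0.7,0.008,-0.0925,-0.09,0],
    [-0.7,0.008,-0.0925,-0.11,0],
    [-0.7,0.008,-0.0925,-0.11,0],
    [-0.7,0.008,-0.0925,-0.11,0]
  ]
}}

```text
clock: 8.35
tcp_pos: [0.465, -0.2898, 0.1146]
orientation: [-1.209, 1.209, 1.21]
contact_force: [0.4, -0.4, -1.0]
grip_width: 0.0548
```

Run:
```python
from h import *
p=grab("wrist"); cv2.imwrite("pics/w4.png",p["pixels"]);o=p["obs"];print(o["tcp_pos"],o["contact_force"],o["grip_width"])
print(top_circle(p,(.465,-.291),.04,.037,.004),top_circle(p,(.465,-.291),.134,.028,.004))
for n in("top","side"):
    p=grab(n);print(n,top_circle(p,(.465,-.291),.134,.028))
```

```text
[ 0.46504992 -0.28975939  0.11458425] [ 0.42784941 -0.39070245 -1.01335143] 0.054764221508028586
(1680, array([ 0.4643, -0.2902,  0.0376]), array([ 0.4644, -0.2903,  0.038 ]), np.float64(0.0398)) (7795, array([ 0.465 , -0.2888,  0.0283]), array([ 0.4585, -0.2896,  0.0409]), np.float64(0.1337))
top (21, array([ 0.4659, -0.2883,  0.0258]), array([ 0.4646, -0.2819,  0.0252]), np.float64(0.1345))
side (151, array([ 0.4701, -0.2991,  0.0335]), array([ 0.4657, -0.2919,  0.0422]), np.float64(0.1347))
```

View pics/w4.png

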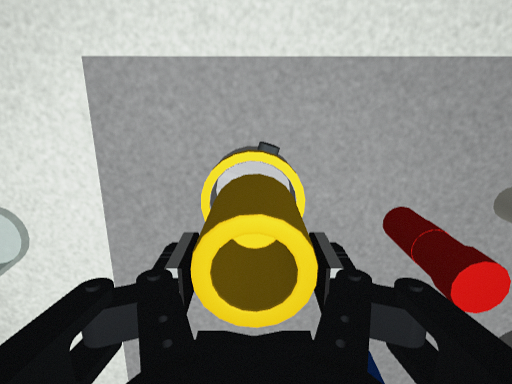

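The bucket is centred at column 253 and the sleeve at column 254, so they are aligned. Next I lower.

>>> {"op": "play_rows", "data": {
  "plan": [
    [-0.7,0,-0.0005,-0.01,0],
    [-0.7,0,-0.0005,-0.018,0],
    [-0.7,0,-0.0005,-0.024,0],
    [-0.7,0,-0.0005,-0.03,0],
    [-0.7,0,-0.0005,-0.035,0],
    [-0.7,0,-0.0005,-0.04,0],
    [-0.7,0,-0.0005,-0.044,0],
    [-0.7,0,-0.0005,-0.047,0],
    [-0.7,0,-0.0005,-0.047,0]
  ]
}}

```text
clock: 9.4
tcp_pos: [0.4646, -0.2908, 0.0669]
orientation: [-1.208, 1.21, 1.209]
contact_force: [-0.3, -0.2, -1.7]
grip_width: 0.0544
```

>>> {"op": "play_rows", "data": {
  "plan": [
    [-0.7,0,0,-0.002,0],
    [-0.7,0,0,-0.004,0],
    [-0.7,0,0,-0.0055,0],
    [-0.7,0,0,-0.0055,0],
    [-0.7,0,0,-0.0055,0]
  ]
}}

```text
clock: 9.9
tcp_pos: [0.4648, -0.291, 0.0618]
orientation: [-1.209, 1.21, 1.209]
contact_force: [0.5, 0.1, -1.3]
grip_width: 0.0542
```

>>> {"op": "play_rows", "data": {
  "plan": [
    [-0.7,0,0,-0.001,0],
    [-0.7,0,0,-0.002,0],
    [-0.7,0,0,-0.002,0],
    [-0.7,0,0,-0.002,0]
  ]
}}

```text
clock: 10.3
tcp_pos: [0.4652, -0.2911, 0.0614]
orientation: [-1.209, 1.208, 1.208]
contact_force: [-3.8, 3.3, 15.6]
grip_width: 0.0547
```

Floor contact is felt at 15 N. I release slowly.

>>> {"op": "play_rows", "data": {
  "plan": [
    [-0.7,0,0,0.001,0],
    [0.2,0,0,0.001,0],
    [0.3,0,0,0.001,0],
    [0.5,0,0,0.001,0],
    [0.7,0,0,0.001,0],
    [1,0,0,0.001,0],
    [1,0,0,0.001,0],
    [1,0,0,0.001,0]
  ]
}}

```text
clock: 11.1
tcp_pos: [0.4648, -0.2909, 0.0607]
orientation: [-1.209, 1.21, 1.209]
contact_force: [-1.0, 0.9, -0.7]
grip_width: 0.0858
```

>>> {"op": "play_rows", "data": {
  "plan": [
    [1,0,0,0.01,0],
    [1,0,0,0.03,0],
    [1,0,0,0.06,0],
    [1,0,0,0.1,0],
    [1,0,0,0.14,0],
    [1,0,0,0.17,0],
    [1,0,0,0.17,0],
    [1,0,0,0.17,0]
  ]
}}

```text
clock: 11.9
tcp_pos: [0.4649, -0.291, 0.2317]
orientation: [-1.21, 1.208, 1.207]
contact_force: [0.7, 0.9, -1.2]
grip_width: 0.0856
```

Run:
```python
from h import *
p=grab("wrist"); cv2.imwrite("pics/w5.png",p["pixels"]);o=p["obs"];print(o["tcp_pos"],o["contact_force"],o["grip_width"])
print(top_circle(p,(.465,-.291),.04,.037,.004),top_circle(p,(.465,-.291),.081,.028,.006))
```

```text
[ 0.46494356 -0.29096341  0.23172445] [ 0.6750976   0.90664967 -1.22086319] 0.08556079898199268
(932, array([ 0.4645, -0.2901,  0.0376]), array([ 0.4646, -0.2901,  0.0378]), np.float64(0.0399)) (1464, array([ 0.4653, -0.2902,  0.0276]), array([ 0.4653, -0.2903,  0.0279]), np.float64(0.0805))
```

View pics/w5.png

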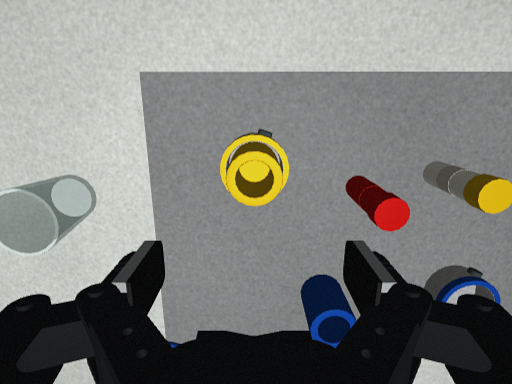

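The yellow sleeve is home. Its top is at 80.5 mm and it sits within 1 mm of the bucket's centre. In the image its rim at (254,178) lies inside the band. Next is the blue sleeve.

>>> {"op": "play_rows", "data": {
  "plan": [
    [1,0.03,0.015,0.005,0],
    [1,0.06,0.03,0.005,0],
    [1,0.09,0.045,0.005,0],
    [1,0.12,0.06,0.005,0],
    [1,0.15,0.075,0.005,0],
    [1,0.17,0.085,0.005,0],
    [1,0.18,0.091,0.005,0],
    [1,0.18,0.091,0.005,0],
    [1,0.18,0.091,0.005,0]
  ]
}}

```text
clock: 12.85
tcp_pos: [0.6434, -0.2009, 0.235]
orientation: [-1.207, 1.212, 1.209]
contact_force: [0.6, 0.5, 0.1]
grip_width: 0.0856
```

Run:
```python
from h import *
p=grab("wrist"); cv2.imwrite("pics/w6.png",p["pixels"]);o=p["obs"];print(o["tcp_pos"],o["contact_force"],o["grip_width"])
print(top_circle(p,(.645,-.2),.075,.028,.006),top_circle(p,(.641,-.021),.04,.037,.006))
```

```text
[ 0.64336521 -0.20094377  0.23500922] [0.57942857 0.45103201 0.12609366] 0.08556845307379651
(1371, array([ 0.6453, -0.1986,  0.0275]), array([ 0.6453, -0.1987,  0.0279]), np.float64(0.0746)) (1523, array([ 0.6408, -0.0199,  0.038 ]), array([ 0.6406, -0.0197,  0.0387]), np.float64(0.0397))
```

View pics/w6.png

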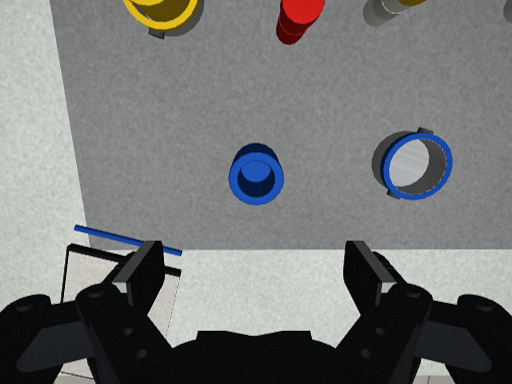

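The blue sleeve is at (256,178), the blue bucket at (417,165), and the pen and notebook lie clear at the left. I descend on the blue sleeve.

>>> {"op": "play_rows", "data": {
  "plan": [
    [1,0,0,-0.03,0],
    [1,0,0,-0.06,0],
    [1,0,0,-0.09,0],
    [1,0,0,-0.12,0],
    [1,0,0,-0.14,0],
    [1,0,0,-0.16,0],
    [1,0,0,-0.175,0],
    [1,0,0,-0.181,0],
    [1,0,0,-0.181,0],
    [1,0,0,-0.181,0]
  ]
}}

```text
clock: 13.9
tcp_pos: [0.6452, -0.2005, 0.0558]
orientation: [-1.209, 1.209, 1.207]
contact_force: [-0.6, 0.5, 0.5]
grip_width: 0.0855
```

>>> {"op": "play_rows", "data": {
  "plan": [
    [-0.1,0,0,0,0],
    [-0.3,0,0,0,0],
    [-0.5,0,0,0,0],
    [-0.7,0,0,0,0],
    [-0.7,0,0,0,0],
    [-0.7,0,0,0,0],
    [-0.7,0,0,0,0]
  ],
  "force": 40
}}

```text
clock: 14.6
tcp_pos: [0.6455, -0.2001, 0.0561]
orientation: [-1.21, 1.208, 1.207]
contact_force: [-1.0, 1.5, 6.0]
grip_width: 0.0554
```

>>> {"op": "play_rows", "data": {
  "plan": [
    [-0.7,0,0,0.01,0],
    [-0.7,0,0,0.03,0],
    [-0.7,0,0,0.06,0],
    [-0.7,0,0,0.09,0],
    [-0.7,0,0.02,0.1,0],
    [-0.7,0,0.04,0.1,0],
    [-0.7,0,0.05,0.1,0],
    [-0.7,0,0.05,0.1,0],
    [-0.7,0,0.05,0.1,0]
  ]
}}

```text
clock: 15.5
tcp_pos: [0.6444, -0.1507, 0.1546]
orientation: [-1.209, 1.211, 1.209]
contact_force: [-0.1, -0.6, -1.4]
grip_width: 0.0552
```

Run:
```python
from h import *
p=grab("wrist"); cv2.imwrite("pics/w7.png",p["pixels"]);o=p["obs"];print(o["tcp_pos"],o["contact_force"],o["grip_width"])
print(top_circle(p,o["tcp_pos"],.175,.028,.006),top_circle(p,(.641,-.021),.04,.037,.006))
```

```text
[ 0.6444167  -0.15067358  0.15459508] [-0.1300431  -0.61536219 -1.38607524] 0.055218809063241496
(8364, array([ 0.6445, -0.1499,  0.0286]), array([ 0.6382, -0.1502,  0.0416]), np.float64(0.1732)) (2528, array([ 0.6406, -0.0199,  0.0379]), array([ 0.6411, -0.0197,  0.0386]), np.float64(0.0397))
```

View pics/w7.png

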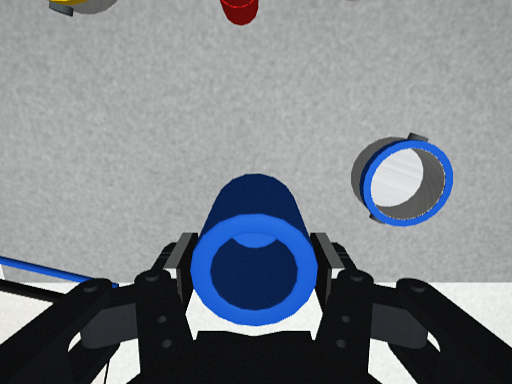

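The blue sleeve is held upright at (254,270), with the blue bucket at (407,182). Next I align over the bucket.

>>> {"op": "play_rows", "data": {
  "plan": [
    [-0.7,-0.001,0.03,0,0],
    [-0.7,-0.002,0.06,0,0],
    [-0.7,-0.003,0.09,0,0],
    [-0.7,-0.004,0.115,0,0],
    [-0.7,-0.0045,0.1295,0,0],
    [-0.7,-0.0045,0.1295,-0.02,0],
    [-0.7,-0.0045,0.1295,-0.04,0],
    [-0.7,-0.0045,0.1295,-0.04,0],
    [-0.7,-0.0045,0.1295,-0.04,0]
  ]
}}

```text
clock: 16.45
tcp_pos: [0.6402, -0.022, 0.1149]
orientation: [-1.208, 1.212, 1.207]
contact_force: [-0.7, 0.3, -0.9]
grip_width: 0.0552
```

Run:
```python
from h import *
p=grab("wrist"); cv2.imwrite("pics/w8.png",p["pixels"]);o=p["obs"];print(o["tcp_pos"],o["contact_force"],o["grip_width"])
print(top_circle(p,o["tcp_pos"],.135,.028,.004),top_circle(p,(.641,-.021),.04,.037,.004))
```

```text
[ 0.64022745 -0.02197145  0.11487208] [-0.65700464  0.28641665 -0.88424517] 0.0552407826606451
(7568, array([ 0.6402, -0.0218,  0.0283]), array([ 0.6339, -0.0216,  0.0416]), np.float64(0.1335)) (1659, array([ 0.6404, -0.0197,  0.0376]), array([ 0.6404, -0.0195,  0.038 ]), np.float64(0.0398))
```

View pics/w8.png

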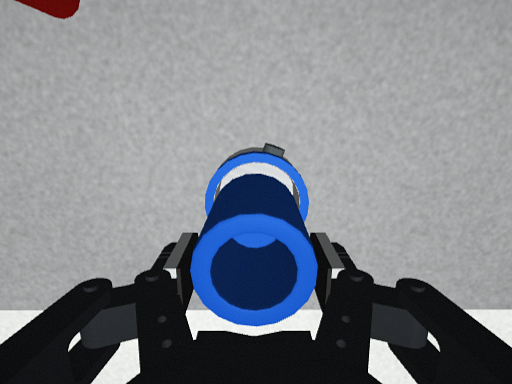

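>>> {"op": "play_rows", "data": {
  "plan": [
    [-0.7,0.0005,0.0005,-0.008,0],
    [-0.7,0.0005,0.0005,-0.015,0],
    [-0.7,0.0005,0.0005,-0.021,0],
    [-0.7,0.0005,0.0005,-0.027,0],
    [-0.7,0.0005,0.0005,-0.033,0],
    [-0.7,0.0005,0.0005,-0.038,0],
    [-0.7,0.0005,0.0005,-0.042,0],
    [-0.7,0.0005,0.0005,-0.046,0],
    [-0.7,0.0005,0.0005,-0.046,0]
  ]
}}

```text
clock: 17.4
tcp_pos: [0.6404, -0.0199, 0.0682]
orientation: [-1.208, 1.21, 1.209]
contact_force: [-0.1, -0.7, -1.1]
grip_width: 0.0549
```

>>> {"op": "play_rows", "data": {
  "plan": [
    [-0.7,0,0,-0.002,0],
    [-0.7,0,0,-0.004,0],
    [-0.7,0,0,-0.005,0],
    [-0.7,0,0,-0.006,0],
    [-0.7,0,0,-0.007,0],
    [-0.7,0,0,-0.007,0]
  ]
}}

```text
clock: 18.0
tcp_pos: [0.641, -0.02, 0.0621]
orientation: [-1.209, 1.209, 1.208]
contact_force: [-0.9, -0.7, 1.4]
grip_width: 0.055
```

>>> {"op": "play_rows", "data": {
  "plan": [
    [-0.7,0,0,-0.001,0],
    [-0.7,0,0,-0.0015,0],
    [-0.7,0,0,-0.0015,0]
  ]
}}

```text
clock: 18.3
tcp_pos: [0.6413, -0.0199, 0.0621]
orientation: [-1.209, 1.208, 1.208]
contact_force: [-4.4, 1.3, 12.8]
grip_width: 0.0552
```

>>> {"op": "play_rows", "data": {
  "plan": [
    [-0.7,0,0,0.001,0],
    [0.2,0,0,0.001,0],
    [0.3,0,0,0.001,0],
    [0.5,0,0,0.001,0],
    [0.7,0,0,0.001,0],
    [1,0,0,0.001,0],
    [1,0,0,0.001,0],
    [1,0,0,0.001,0]
  ]
}}

```text
clock: 19.1
tcp_pos: [0.6407, -0.02, 0.0611]
orientation: [-1.209, 1.21, 1.209]
contact_force: [0.0, 0.2, -0.5]
grip_width: 0.0854
```

>>> {"op": "play_rows", "data": {
  "plan": [
    [1,0,0,0.01,0],
    [1,0,0,0.03,0],
    [1,0,0,0.06,0],
    [1,0,0,0.1,0],
    [1,0,0,0.14,0],
    [1,0,0,0.17,0],
    [1,0,0,0.17,0],
    [1,0,0,0.17,0]
  ]
}}

```text
clock: 19.9
tcp_pos: [0.6411, -0.02, 0.2326]
orientation: [-1.209, 1.208, 1.207]
contact_force: [-0.2, 0.6, -0.6]
grip_width: 0.0853
```

Run:
```python
from h import *
p=grab("wrist"); cv2.imwrite("pics/w9.png",p["pixels"]);o=p["obs"];print(o["tcp_pos"],o["contact_force"],o["grip_width"])
print(top_circle(p,(.641,-.021),.04,.037,.004),top_circle(p,(.641,-.021),.081,.028,.006))
```

```text
[ 0.64108609 -0.01996382  0.23255755] [-0.17235316  0.6188956  -0.64273191] 0.08526136254912663
(927, array([ 0.6407, -0.0198,  0.0376]), array([ 0.6407, -0.0198,  0.0379]), np.float64(0.0398)) (1457, array([ 0.6413, -0.0189,  0.0275]), array([ 0.6416, -0.0188,  0.0279]), np.float64(0.0805))
```

View pics/w9.png

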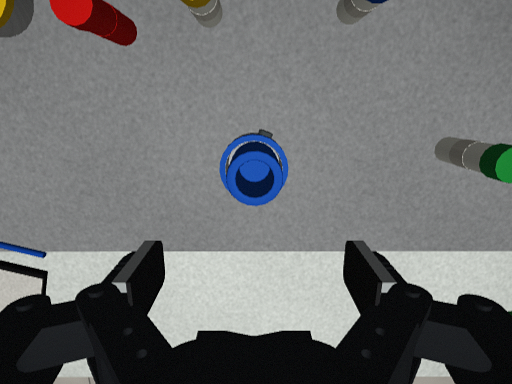

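Both sleeves are home. The blue sleeve's top is at 80.5 mm and it sits within 1.1 mm of its bucket's centre. Next is the blue tube.

>>> {"op": "play_rows", "data": {
  "plan": [
    [1,-0.03,0.018,0.01,0],
    [1,-0.06,0.036,0.013,0],
    [1,-0.09,0.055,0.013,0],
    [1,-0.12,0.073,0.013,0],
    [1,-0.145,0.09,0.013,0],
    [1,-0.16,0.098,0.013,0],
    [1,-0.166,0.102,0.013,0],
    [1,-0.166,0.102,0.013,0],
    [1,-0.166,0.102,0.013,0]
  ]
}}

```text
clock: 20.85
tcp_pos: [0.4754, 0.0815, 0.244]
orientation: [-1.208, 1.21, 1.208]
contact_force: [0.1, 0.0, 0.1]
grip_width: 0.0853
```

Run:
```python
from h import *
p=grab("wrist"); cv2.imwrite("pics/w10.png",p["pixels"]);o=p["obs"];print(o["tcp_pos"],o["contact_force"],o["grip_width"])
print(top_circle(p,(.4748,.0818),.1,.017,.005))
```

```text
[0.4753565  0.08152365 0.2440498 ] [0.09606303 0.04539077 0.14813789] 0.085279182365143
(974, array([0.474 , 0.0835, 0.0167]), array([0.474 , 0.0831, 0.0171]), np.float64(0.0997))
```

View pics/w10.png

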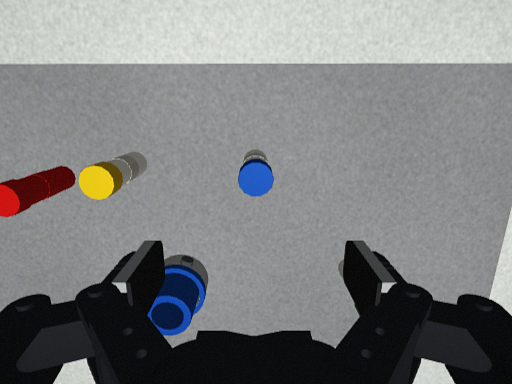

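The blue cap at (255,178) with a white body is the tube meant.

>>> {"op": "play_rows", "data": {
  "plan": [
    [1,-0.001,0.0005,-0.03,0],
    [1,-0.001,0.0005,-0.06,0],
    [1,-0.001,0.0005,-0.09,0],
    [1,-0.001,0.0005,-0.12,0],
    [1,-0.001,0.0005,-0.14,0],
    [1,-0.001,0.0005,-0.155,0],
    [1,-0.001,0.0005,-0.165,0],
    [1,-0.001,0.0005,-0.165,0],
    [1,-0.001,0.0005,-0.165,0]
  ]
}}

```text
clock: 21.8
tcp_pos: [0.4744, 0.0822, 0.0796]
orientation: [-1.208, 1.21, 1.208]
contact_force: [-0.1, -0.4, 0.0]
grip_width: 0.0855
```

>>> {"op": "play_rows", "data": {
  "plan": [
    [0.5,0,0,0,0],
    [0.2,0,0,0,0],
    [0,0,0,0,0],
    [-0.2,0,0,0,0],
    [-0.4,0,0,0,0],
    [-0.6,0,0,0,0],
    [-0.8,0,0,0,0],
    [-1,0,0,0,0],
    [-1,0,0,0,0],
    [-1,0,0,0,0]
  ],
  "force": 30
}}

```text
clock: 22.8
tcp_pos: [0.4742, 0.0827, 0.0797]
orientation: [-1.209, 1.209, 1.208]
contact_force: [-1.5, -0.0, 5.2]
grip_width: 0.0319
```

>>> {"op": "play_rows", "data": {
  "plan": [
    [-1,0,0,0.01,0],
    [-1,0,0,0.03,0],
    [-1,0,0,0.06,0],
    [-1,0,0,0.1,0],
    [-1,0,0,0.13,0],
    [-1,0,0,0.145,0],
    [-1,0,0,0.145,0],
    [-1,0,0,0.145,0]
  ]
}}

```text
clock: 23.6
tcp_pos: [0.4733, 0.0825, 0.224]
orientation: [-1.208, 1.21, 1.209]
contact_force: [-0.6, -0.5, -1.2]
grip_width: 0.0323
```

Run:
```python
from h import *
p=grab("wrist"); cv2.imwrite("pics/w11.png",p["pixels"]);o=p["obs"];print(o["tcp_pos"],o["contact_force"],o["grip_width"])
print(top_circle(p,(.4748,.0818),.245,.017,.005))
```

```text
[0.47329573 0.08248018 0.22400121] [-0.6230122  -0.54734444 -1.19886059] 0.0323192790587236
(5246, array([0.469 , 0.0833, 0.0225]), array([0.4667, 0.0827, 0.0298]), np.float64(0.2439))
```

View pics/w11.png

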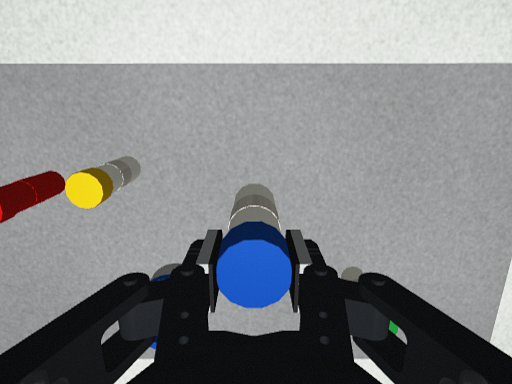

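The tube is held vertical and centred at (254,265). I check its x offset by colour.

```bash
cat >> h.py <<'E'
def colmask(p,c):
    hsv=cv2.cvtColor(p["pixels"],cv2.COLOR_BGR2HSV); h,s,v=[hsv[...,i] for i in range(3)]
    lo,hi={"blue":(100,125),"yellow":(18,34)}[c]
    return (h>=lo)&(h<=hi)&(s>120)&(v>40)
def held(p,c,ztop,tol=.003):
    W=cloud(p); o=p["obs"]["tcp_pos"]
    q=W[colmask(p,c)&(abs(W[...,2]-ztop)<tol)&(np.hypot(W[...,0]-o[0],W[...,1]-o[1])<.03)]
    (cx,cy),mr=cv2.minEnclosingCircle(q[:,:2].astype(np.float32)); return len(q),cx-o[0],cy-o[1],mr,np.median(q[:,2])
E
python3 - <<'E'
from h import *
p=grab("wrist"); o=p["obs"];print(o["tcp_pos"]); print(held(p,"blue",.2445))
E
```

```text
[0.47291981 0.0823852  0.22337288]
(4252, np.float64(-0.00032224253245355383), np.float64(0.0004208741339180311), 0.01723177172243595, np.float64(0.24322295917333472))
```

>>> {"op": "play_rows", "data": {
  "plan": [
    [-1,0.03,-0.018,0,0],
    [-1,0.06,-0.036,0,0],
    [-1,0.09,-0.055,0,0],
    [-1,0.12,-0.073,0,0],
    [-1,0.145,-0.09,0,0],
    [-1,0.16,-0.098,0,0],
    [-1,0.167,-0.1025,0,0],
    [-1,0.167,-0.1025,-0.02,0],
    [-1,0.167,-0.1025,-0.045,0],
    [-1,0.167,-0.1025,-0.045,0]
  ]
}}

```text
clock: 24.7
tcp_pos: [0.6375, -0.0191, 0.175]
orientation: [-1.205, 1.216, 1.215]
contact_force: [-0.4, -0.1, -1.4]
grip_width: 0.032
```

Run:
```python
from h import *
p=grab("wrist"); cv2.imwrite("pics/w12.png",p["pixels"]);o=p["obs"];print(o["tcp_pos"],o["contact_force"],o["grip_width"])
print(held(p,"blue",o["tcp_pos"][2]+.0203)); print(top_circle(p,(.641,-.02),.081,.028,.004))
```

```text
[ 0.63745954 -0.01912025  0.17502913] [-0.38200043 -0.06622088 -1.40070805] 0.032021402691675124
(4286, np.float64(-0.00031222765577265665), np.float64(0.0006470842823780125), 0.017245633527636528, np.float64(0.19480592674160518))
(1450, array([ 0.6411, -0.0189,  0.0275]), array([ 0.6413, -0.019 ,  0.0279]), np.float64(0.0806))
```

View pics/w12.png

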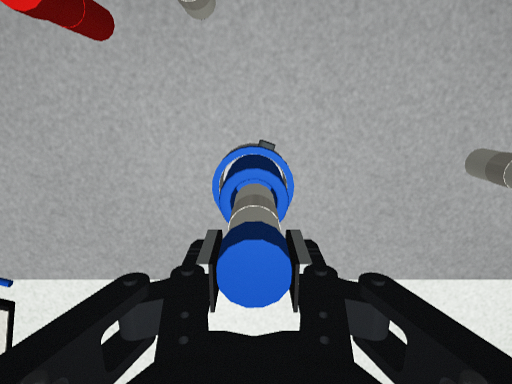

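>>> {"op": "play_rows", "data": {
  "plan": [
    [-1,0.0005,0.0003,0,0],
    [-1,0.0005,0.0003,0,0],
    [-1,0.0005,0.0003,-0.005,0],
    [-1,0.0005,0.0003,-0.01,0],
    [-1,0.0005,0.0003,-0.016,0],
    [-1,0.0005,0.0003,-0.022,0],
    [-1,0.0005,0.0003,-0.03,0],
    [-1,0.0005,0.0003,-0.038,0],
    [-1,0.0005,0.0003,-0.045,0],
    [-1,0.0005,0.0003,-0.045,0]
  ]
}}

```text
clock: 25.75
tcp_pos: [0.6404, -0.0196, 0.1328]
orientation: [-1.208, 1.211, 1.21]
contact_force: [-0.2, -0.2, -1.4]
grip_width: 0.0317
```

>>> {"op": "play_rows", "data": {
  "plan": [
    [-1,0.0005,0,-0.006,0],
    [-1,0.0005,0,-0.012,0],
    [-1,0.0005,0,-0.017,0],
    [-1,0.0005,0,-0.021,0],
    [-1,0.0005,0,-0.025,0],
    [-1,0.0005,0,-0.028,0],
    [-1,0.0005,0,-0.028,0],
    [-1,0.0005,0,-0.028,0]
  ]
}}

```text
clock: 26.55
tcp_pos: [0.6419, -0.0197, 0.1064]
orientation: [-1.209, 1.21, 1.208]
contact_force: [0.7, 0.0, -0.5]
grip_width: 0.032
```

>>> {"op": "play_rows", "data": {
  "plan": [
    [-1,0,0,-0.001,0],
    [-1,0,0,-0.002,0],
    [-1,0,0,-0.003,0],
    [-1,0,0,-0.004,0],
    [-1,0,0,-0.004,0],
    [-1,0,0,-0.004,0]
  ]
}}

```text
clock: 27.15
tcp_pos: [0.6418, -0.0197, 0.1023]
orientation: [-1.209, 1.21, 1.209]
contact_force: [0.2, -0.3, -0.5]
grip_width: 0.0321
```

>>> {"op": "play_rows", "data": {
  "plan": [
    [-1,0,0,-0.001,0],
    [-1,0,0,-0.002,0],
    [-1,0,0,-0.003,0],
    [-1,0,0,-0.003,0],
    [-1,0,0,-0.003,0]
  ]
}}

```text
clock: 27.65
tcp_pos: [0.6421, -0.0196, 0.0998]
orientation: [-1.209, 1.209, 1.208]
contact_force: [-0.6, 0.3, 3.4]
grip_width: 0.0323
```

>>> {"op": "play_rows", "data": {
  "plan": [
    [-0.3,0,0,0,0],
    [-0.1,0,0,0,0],
    [0,0,0,0,0],
    [0.3,0,0,0,0],
    [0.6,0,0,0,0],
    [1,0,0,0,0],
    [1,0,0,0,0],
    [1,0,0,0,0]
  ]
}}

```text
clock: 28.45
tcp_pos: [0.6418, -0.0197, 0.0993]
orientation: [-1.209, 1.21, 1.209]
contact_force: [-1.2, -0.2, -0.2]
grip_width: 0.0853
```

>>> {"op": "play_rows", "data": {
  "plan": [
    [1,0,0,0.01,0],
    [1,0,0,0.03,0],
    [1,0,0,0.06,0],
    [1,0,0,0.1,0],
    [1,0,0,0.13,0],
    [1,0,0,0.145,0],
    [1,0,0,0.145,0],
    [1,0,0,0.145,0]
  ]
}}

```text
clock: 29.25
tcp_pos: [0.6411, -0.0194, 0.2432]
orientation: [-1.208, 1.21, 1.21]
contact_force: [-0.1, 0.5, -0.1]
grip_width: 0.0856
```

Run:
```python
from h import *
p=grab("wrist"); cv2.imwrite("pics/w13.png",p["pixels"]);o=p["obs"];print(o["tcp_pos"],o["contact_force"],o["grip_width"])
print(top_circle(p,(.641,-.02),.12,.017,.005)); print(top_circle(p,(.641,-.02),.081,.028,.004))
```

```text
[ 0.64112855 -0.01944675  0.24324211] [-0.10128496  0.513372   -0.12619854] 0.08555216575169337
(1105, array([ 0.6424, -0.0189,  0.0167]), array([ 0.6424, -0.0188,  0.0171]), np.float64(0.1196))
(959, array([ 0.6413, -0.0189,  0.0275]), array([ 0.6412, -0.0191,  0.028 ]), np.float64(0.0805))
```

View pics/w13.png

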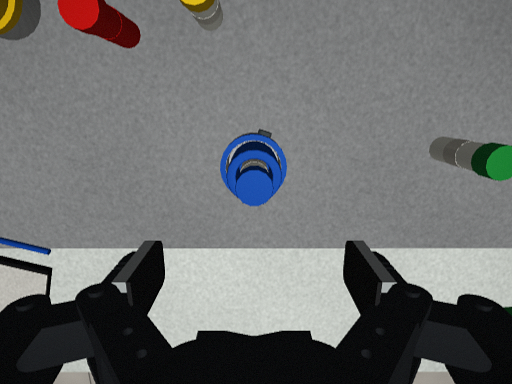

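The blue tube is home, with its top at 119.6 mm and 1 mm off centre. Next is the yellow tube.

>>> {"op": "play_rows", "data": {
  "plan": [
    [1,-0.03,-0.01,0,0],
    [1,-0.06,-0.02,0,0],
    [1,-0.09,-0.03,0,0],
    [1,-0.12,-0.036,0,0],
    [1,-0.145,-0.043,0,0],
    [1,-0.16,-0.048,0,0],
    [1,-0.1655,-0.05,0,0],
    [1,-0.1655,-0.05,0,0],
    [1,-0.1655,-0.05,0,0]
  ]
}}

```text
clock: 30.2
tcp_pos: [0.4773, -0.0692, 0.2443]
orientation: [-1.21, 1.209, 1.209]
contact_force: [-0.2, 0.5, -0.1]
grip_width: 0.0853
```

Run:
```python
from h import *
p=grab("wrist"); cv2.imwrite("pics/w14.png",p["pixels"]);o=p["obs"];print(o["tcp_pos"],o["contact_force"],o["grip_width"])
print(top_circle(p,(.4766,-.0694),.1,.017,.005))
```

```text
[ 0.47732032 -0.06920107  0.24428511] [-0.17273705  0.45430611 -0.10562038] 0.08529481802063794
(961, array([ 0.4769, -0.0681,  0.0166]), array([ 0.4768, -0.068 ,  0.0169]), np.float64(0.0997))
```

View pics/w14.png

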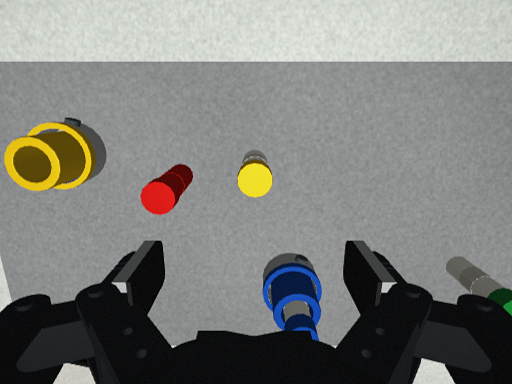

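The yellow cap at (254,180) is the target, and the red look-alike at (158,198) must stay clear. I narrow the jaws a little for margin and descend.

>>> {"op": "play_rows", "data": {
  "plan": [
    [0.6,0,0.0007,-0.03,0],
    [0.6,0,0.0007,-0.06,0],
    [0.6,0,0.0007,-0.09,0],
    [0.6,0,0.0007,-0.12,0],
    [0.6,0,0.0007,-0.14,0],
    [0.6,0,0.0007,-0.155,0],
    [0.6,0,0.0007,-0.1645,0],
    [0.6,0,0.0007,-0.1645,0],
    [0.6,0,0.0007,-0.1645,0]
  ]
}}

```text
clock: 31.15
tcp_pos: [0.4769, -0.069, 0.0801]
orientation: [-1.209, 1.209, 1.208]
contact_force: [0.2, -0.6, -0.2]
grip_width: 0.0684
```

>>> {"op": "play_rows", "data": {
  "plan": [
    [0.3,0,0,0,0],
    [0.1,0,0,0,0],
    [-0.1,0,0,0,0],
    [-0.3,0,0,0,0],
    [-0.5,0,0,0,0],
    [-0.7,0,0,0,0],
    [-1,0,0,0,0],
    [-1,0,0,0,0],
    [-1,0,0,0,0],
    [-1,0,0,0,0]
  ],
  "force": 30
}}

```text
clock: 32.15
tcp_pos: [0.4769, -0.0688, 0.0804]
orientation: [-1.209, 1.208, 1.208]
contact_force: [-0.4, 1.2, 6.1]
grip_width: 0.0323
```

>>> {"op": "play_rows", "data": {
  "plan": [
    [-1,0,0,0.01,0],
    [-1,0,0,0.03,0],
    [-1,0,0,0.06,0],
    [-1,0,0,0.1,0],
    [-1,0,0,0.13,0],
    [-1,0,0,0.15,0],
    [-1,0,0,0.15,0],
    [-1,0,0,0.15,0]
  ]
}}

```text
clock: 32.95
tcp_pos: [0.476, -0.0689, 0.2299]
orientation: [-1.209, 1.209, 1.209]
contact_force: [0.3, -0.2, -0.3]
grip_width: 0.032
```

Run:
```python
from h import *
p=grab("wrist"); cv2.imwrite("pics/w15.png",p["pixels"]);o=p["obs"];print(o["tcp_pos"],o["contact_force"],o["grip_width"])
print(held(p,"yellow",o["tcp_pos"][2]+.0203)); print(top_circle(p,(.465,-.291),.081,.028,.004))
```

```text
[ 0.47599163 -0.06888981  0.22989881] [ 0.28096407 -0.20452639 -0.32130096] 0.03203744484384251
(4236, np.float64(0.00015065739788183707), np.float64(0.0006124908404638307), 0.0173175185918808, np.float64(0.24913960303763905))
(1436, array([ 0.4655, -0.2892,  0.0275]), array([ 0.4656, -0.2894,  0.0283]), np.float64(0.0803))
```

View pics/w15.png

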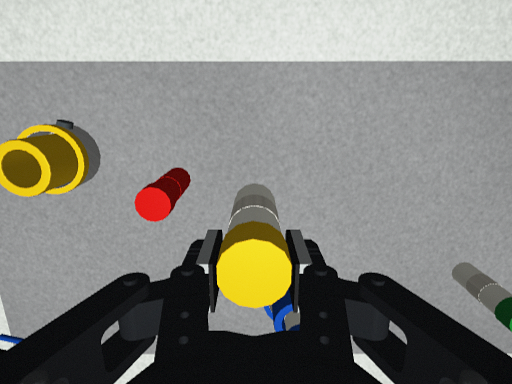

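The yellow tube is held upright at (254,270). I carry it to the yellow sleeve.

>>> {"op": "play_rows", "data": {
  "plan": [
    [-1,-0.001,-0.03,0,0],
    [-1,-0.003,-0.06,0,0],
    [-1,-0.005,-0.09,0,0],
    [-1,-0.007,-0.12,0,0],
    [-1,-0.009,-0.15,0,0],
    [-1,-0.01,-0.18,0,0],
    [-1,-0.011,-0.205,0,0],
    [-1,-0.0115,-0.2215,0,0],
    [-1,-0.0115,-0.2215,0,0],
    [-1,-0.0115,-0.2215,0,0]
  ]
}}

```text
clock: 34.0
tcp_pos: [0.4641, -0.2899, 0.2285]
orientation: [-1.206, 1.211, 1.21]
contact_force: [0.5, -0.0, -1.2]
grip_width: 0.0318
```

>>> {"op": "play_rows", "data": {
  "plan": [
    [-1,0,0,-0.02,0],
    [-1,0,0,-0.04,0],
    [-1,0,0,-0.052,0],
    [-1,0,0,-0.052,0],
    [-1,0,0,-0.052,0]
  ]
}}

```text
clock: 34.5
tcp_pos: [0.465, -0.29, 0.178]
orientation: [-1.209, 1.209, 1.209]
contact_force: [0.3, -0.6, -0.2]
grip_width: 0.032
```

Run:
```python
from h import *
p=grab("wrist"); cv2.imwrite("pics/w16.png",p["pixels"]);o=p["obs"];print(o["tcp_pos"],o["contact_force"],o["grip_width"])
print(held(p,"yellow",o["tcp_pos"][2]+.0203)); print(top_circle(p,(.465,-.291),.081,.028,.004))
```

```text
[ 0.46497777 -0.29002702  0.17796205] [ 0.33762587 -0.61353713 -0.20121725] 0.032039429515993395
(4239, np.float64(0.00014891825384549806), np.float64(0.0001738650828230215), 0.01720854453742504, np.float64(0.19718766314370165))
(1484, array([ 0.465 , -0.2903,  0.0275]), array([ 0.4652, -0.2905,  0.028 ]), np.float64(0.0805))
```

View pics/w16.png

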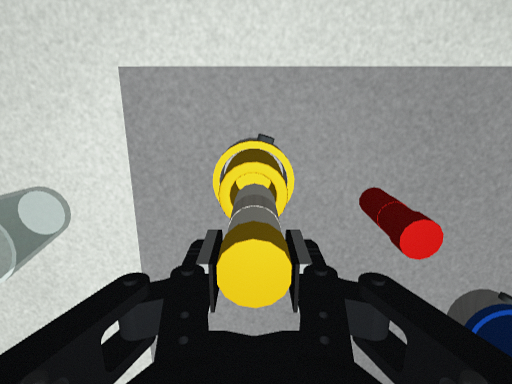

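The tube is centred over the sleeve at column 254. Next I lower.

>>> {"op": "play_rows", "data": {
  "plan": [
    [-1,0,0,-0.006,0],
    [-1,0,0,-0.012,0],
    [-1,0,0,-0.018,0],
    [-1,0,0,-0.024,0],
    [-1,0,0,-0.031,0],
    [-1,0,0,-0.038,0],
    [-1,0,0,-0.045,0],
    [-1,0,0,-0.045,0]
  ]
}}

```text
clock: 35.35
tcp_pos: [0.4642, -0.2901, 0.1317]
orientation: [-1.207, 1.21, 1.21]
contact_force: [0.4, -0.1, -0.9]
grip_width: 0.0321
```

>>> {"op": "play_rows", "data": {
  "plan": [
    [-1,0,0,-0.006,0],
    [-1,0,0,-0.012,0],
    [-1,0,0,-0.017,0],
    [-1,0,0,-0.021,0],
    [-1,0,0,-0.025,0],
    [-1,0,0,-0.028,0],
    [-1,0,0,-0.028,0],
    [-1,0,0,-0.028,0]
  ]
}}

```text
clock: 36.15
tcp_pos: [0.4648, -0.2905, 0.1048]
orientation: [-1.209, 1.21, 1.209]
contact_force: [-0.5, 0.4, -0.7]
grip_width: 0.0319
```

>>> {"op": "play_rows", "data": {
  "plan": [
    [-1,0,0,-0.001,0],
    [-1,0,0,-0.002,0],
    [-1,0,0,-0.003,0],
    [-1,0,0,-0.004,0],
    [-1,0,0,-0.0045,0],
    [-1,0,0,-0.005,0],
    [-1,0,0,-0.005,0],
    [-1,0,0,-0.005,0]
  ]
}}

```text
clock: 36.95
tcp_pos: [0.4652, -0.2905, 0.1004]
orientation: [-1.209, 1.209, 1.208]
contact_force: [-1.7, 0.4, 5.5]
grip_width: 0.0318
```

Contact is felt at 5.5 N at the expected height. I release and retreat.

>>> {"op": "play_rows", "data": {
  "plan": [
    [-0.3,0,0,0,0],
    [-0.1,0,0,0,0],
    [0,0,0,0,0],
    [0.3,0,0,0,0],
    [0.6,0,0,0,0],
    [1,0,0,0,0],
    [1,0,0,0,0],
    [1,0,0,0,0]
  ]
}}

```text
clock: 37.75
tcp_pos: [0.4648, -0.2904, 0.0998]
orientation: [-1.209, 1.21, 1.209]
contact_force: [-0.1, -0.5, -0.3]
grip_width: 0.0855
```

>>> {"op": "play_rows", "data": {
  "plan": [
    [1,0,0,0.01,0],
    [1,0,0,0.03,0],
    [1,0,0,0.06,0],
    [1,0,0,0.1,0],
    [1,0,0,0.13,0],
    [1,0,0,0.145,0],
    [1,0,0,0.145,0],
    [1,0,0,0.145,0]
  ]
}}

```text
clock: 38.55
tcp_pos: [0.4647, -0.2903, 0.2449]
orientation: [-1.209, 1.209, 1.208]
contact_force: [-0.2, -0.4, -0.4]
grip_width: 0.0855
```

Run:
```python
from h import *
p=grab("wrist"); cv2.imwrite("pics/w17.png",p["pixels"]);o=p["obs"];print(o["tcp_pos"],o["contact_force"],o["grip_width"])
print(top_circle(p,(.465,-.29),.12,.017,.005)); print(top_circle(p,(.465,-.29),.081,.028,.004))
p=grab("side"); cv2.imwrite("pics/s17.png",cv2.resize(p["pixels"][90:330,130:390],None,fx=2.5,fy=2.5,interpolation=3))
print(top_circle(p,(.641,-.02),.12,.017,.005),top_circle(p,(.624,.211),.1,.017,.005),top_circle(p,(.508,-.519),.09,.036,.005))
```

```text
[ 0.46466869 -0.29026488  0.24489092] [-0.17834991 -0.37752963 -0.42569603] 0.08545303129734487
(1095, array([ 0.4657, -0.2895,  0.0167]), array([ 0.4658, -0.2896,  0.0171]), np.float64(0.1197))
(961, array([ 0.4653, -0.2903,  0.0276]), array([ 0.4654, -0.2902,  0.0279]), np.float64(0.0806))
None (44, array([0.6247, 0.2101, 0.018 ]), array([0.6253, 0.212 , 0.0203]), np.float64(0.0998)) (150, array([ 0.5092, -0.5187,  0.0362]), array([ 0.5078, -0.5174,  0.0379]), np.float64(0.0885))
```

View pics/w17.png

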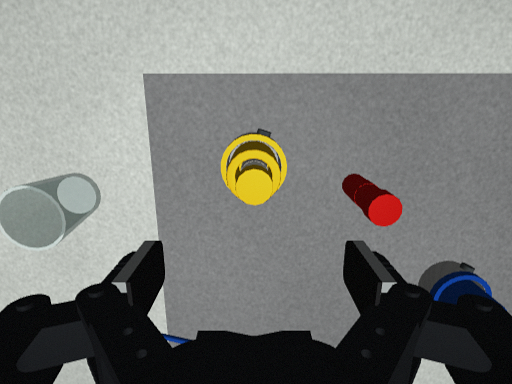

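View pics/s17.png

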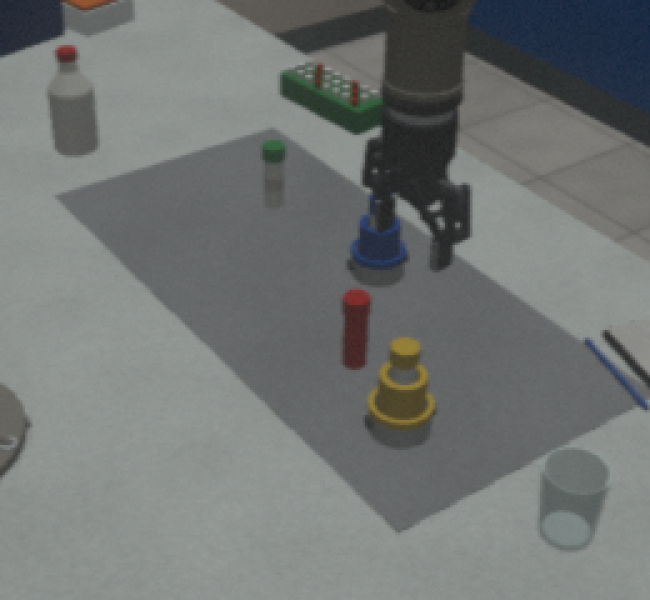

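Both stacks look home. The yellow stack is upright at (404,385) in the side crop, and the blue stack at (380,235) is partly hidden by the gripper, which is well clear of it. I do one top-camera check of the blue stack and then hand in.

Run:
```python
from h import *
p=grab("top");t=top_circle(p,(.641,-.02),.12,.017,.006);s=top_circle(p,(.641,-.02),.081,.028,.005);print(t,s,top_circle(p,(.474,-.5),.09,.036))
o=r.get_obs();print(o["contact_force"].round(1),abs(o["qvel"]).max())
if t is not None and np.hypot(*(t[1][:2]-s[1][:2]))<.008: print(r.hand_in())
```

```text
(83, array([ 0.6422, -0.0201,  0.0158]), array([ 0.6426, -0.0205,  0.0166]), np.float64(0.1184)) (100, array([ 0.6414, -0.0203,  0.0271]), array([ 0.6413, -0.0202,  0.0278]), np.float64(0.0796)) None
[-0.7  0.7 -0.5] 0.0036600575635648345
the job is handed in; nothing more can be done
None
```

I fitted both sleeves first, then put in the blue and yellow tubes. Each piece was lowered to felt contact before release. I handed the job in at about 39 s of the 110 s allowed; no verdict was reported.

| Piece | Top height measured (expected) | Off centre |
|---|---|---|
| Blue and yellow sleeves | 80.5 mm (81 mm) | within about 1 mm of their buckets |
| Blue and yellow tubes | 119.6 and 119.7 mm (120 mm) | about 1 mm from their sleeves |

- **Left alone:** The green tube and the beaker measured within about 2 mm of where they started. The bottle looked unmoved in the side picture; I did not measure it again. I never touched the red look-alike.
- **Checks that disagreed or failed:**
  - The wrist camera read y about 1 mm high against the arm and up to 3 mm high against the fixed cameras.
  - The last side view of the blue stack was blocked by the gripper, so I confirmed that stack with the top camera.
  - A last extra beaker reading in the top view found nothing, because I gave it a rough location instead of the beaker's measured one.

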